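Hang up the desiccant basket and crack open the dry box

TASK

The desiccant basket is standing on the lid of the dry box: hang it by its handle on the hook of the stand, keeping it upright, and let it go so that it hangs still. Then take the lid of the dry box by its bar handle, break it free from its sticky seal without letting it fly open, and finish while still holding the lid just ajar, about 3 cm open at its front edge. Leave everything else on the bench where it is.

Things in the scene. Friction and masses are not known exactly. Their poses are not given: they have to be found in the camera images.
- drybox: the dry box, fixed to the bench: white plastic box 220 mm (its x, front to back) x 200 mm (y) x 100 mm tall, with a flat grey lid 12 mm thick on top (lid top 112 mm above the bench) and a steel bar handle on the lid near its front edge. Origin: centre of its underside; its front faces its -x. It stands on either the left or the right of the bench, the hook stand on the other side
- lid (a joint): lid opening (rad): 0 shut and sealed, grows as the front edge (220 mm from the hinge) rises; 0.14 is 30 mm open. The sticky gasket resists: pulling up at the handle takes 14 to 19 N to break it (peak within the first 4 mm of lift), its pull is gone after 8 mm, then only the lid's weight is left (0.5 kg, varies; 2 to 4 N at the handle). Let go, the lid falls shut and sticks again
- lid_handle (a point): middle of the lid's bar handle: round steel bar 12 mm thick, 110 mm long along the box's y, with a post at each end; its axis is 35 mm above the lid's top, 30 mm behind the lid's front edge and 190 mm in front of the hinge (at the box's x = -80 mm); axes are the lid's, parallel to the box's when shut. Moves with the lid
- lid_hinge (a point): middle of the lid's hinge axis: at the back edge of the box (box x = +110 mm), 100 mm above the bench (47 mm below the handle's axis); the hinge runs along y
- basket_grip (a point): where to grasp the basket: on its black upright grip, 16 mm thick (x), 36 mm wide (y), 52 mm tall, on top of a steel wire bail in the basket's y-z plane. This point is 141 mm above the basket's underside, 36 mm above the grip's underside, 16 mm below its top; axes are the basket's. The hook goes along x through the opening under the grip, 60 mm high (from the tray's rim up) and 100 mm wide
- basket: the desiccant basket, loose, standing on the lid: aluminium tray 75 mm (x) x 110 mm (y) x 45 mm tall with two metal canisters inside (none above its rim), a wire bail and a grip on top; 157 mm tall in all, about 0.25 kg (varies). Origin: centre of its underside
- hookstand: the hook stand, fixed to the bench: round base 110 mm across, 12 mm high, upright post 14 mm thick, and at its top, 150 mm above the bench, a round steel hook arm 10 mm thick that points to the stand's -x. Origin: centre of the base's underside, on the post's axis
- hook_hang (a point): the place to hang the basket: on the axis of the level hook arm, 70 mm from the post towards the tip, 150 mm above the bench (the arm's top is 5 mm higher); axes are the stand's, the arm points to -x. Hanging, the grip's underside lies on the arm here and the grip point is 41 mm above this point
- hook_tip (a point): end of the upturned tip of the hook: 119 mm from the post and 15 mm above the arm's axis (its rounded top 20 mm above that axis)
- spool: a bystander: white solder spool, 56 mm across, 45 mm tall, standing. Origin: centre of its underside
- flux_bottle: a bystander: white round bottle, 40 mm across, 100 mm tall, standing. Origin: centre of its underside
- multimeter: a bystander: multimeter lying flat, 150 x 75 x 44 mm. Origin: centre of its underside
- screw_tray: a bystander: black divided tray 100 x 140 x 30 mm. Origin: centre of its underside
- heatsink: a bystander: finned aluminium heat sink 60 x 90 x 33 mm. Origin: centre of its underside
Not all that is in view belongs to the job. What is shaped like the basket but red is not meant.

How it is judged:
By the outcome, as a careful person would: the job done as asked, in the order asked, and still so for the second after the job is handed in, while the arm keeps its last pose, push and grip.
It also fails if it takes over 58 s, if anything falls off the work surface, if the arm or the gripper's body presses on something with over 40 N, if the wrist force passes 120 N, or if a joint passes its speed limit or range.

ROBOT

A 7-joint arm with a two-finger parallel gripper is mounted at the origin on the work surface. World frame = base frame: x ahead of the robot, y to its left, z up, the work surface at z = 0. Lengths are in m, angles in rad, forces in N, time in s.
With the tool pointing down it reaches from about 0.425 to 0.95 m from the base axis. Payload 4.7 kg.
Tool frame: the origin (TCP) lies on the mounting face of the last link; the fingertips stand 173 mm ahead of it and the grasp point (between the pads) lies 155 mm ahead of it (env.tip_reach is the distance from the TCP to the fingertips, in m); z points along the fingers, y is the line along which they close (so a half turn about z gives the same grasp; the last joint's range is limited). The gripper opens to 85 mm and grips with 20 to 120 N. Pads are 22 mm wide; open, the fingers measure 114 mm over their backs; the gripper's body (76 mm by 85 mm) begins 54 mm behind the grasp point. The pads swing forward as they close: fully open they stand 13 mm farther back than shut.
Start: joints at [1.218, 0.469, -0.049, 1.532, 0.024, 1.141, -0.082], TCP at [0.215, -0.64, 0.405] pointing down, gripper open.
Joint ranges: [-2.59, 2.59], [-0.33, 1.99], [-1.39, 1.29], [0.1, 2.45], [-1.04, 4.18], [0.21, 1.99], [-2.66, 2.66]. Speed limits (rad/s): [2.57, 2.57, 3.14, 3.14, 3.14, 3.14, 3.14].

INTERFACE

Orientations are given as a rotation vector (axis times angle).
In Python, from bench import get_state, eyes, job_done, env gives the robot as it stands. The module is installed in compiled form; this text tells all that it offers.
- The arm moves only by the tool move_arm, never from a script. Its arguments are lists of equal length, an entry for each row: "linear": the shift along the world's x, y, z each as a share of 0.02 m, from -1 to 1, a list of three; "roll": the turn about the world's z as a share of 0.1 rad, from -1 to 1; "jaw": the finger opening in mm, from 0 to 85.4. In form: {"linear": [[x, y, z], ...], "roll": [roll, ...], "jaw": [jaw, ...]}. A call has 1 to 5 rows; each row shifts and turns the commanded pose from where the row before left it; what a row does not reach is not made up. A row lasts 1/12 s, in which the tool goes at most 41.7 mm and 7.16 degrees, less where a joint would pass 70% of its speed; a pose out of reach is approached as far as the arm can. A call with a number of a shift or a turn outside -1 to 1 is refused whole. A call with a gripper value outside its range is refused whole. The fingers move at their own pace and stop on an object; the grip force is fixed at half the most. Time passes only in rows, so rows that do not move let the fingers close. It gives the time, the measured TCP pose, the force, the opening and the grip force at its end, in the units of the state.
- get_state(): the state, without advancing time (a new reading comes with each control period).
- eyes.grab_frame(name): name is "scene" or "top" or "wrist"; returns a dict with "frame" (384x512x3 uint8, red, green, blue), "range_z" (384x512 float32, m along the optical axis (not along the pixel's ray), 0 where there is no reading), "mtx" (3x3 intrinsics, pixels), "k1" (the pictures are not rectified: a ray, as slopes to the right and down, at radius r is drawn at 1 + k1 r^2 times it, then the intrinsics apply), "xyz" and "orientation" of the camera in the world; the wrist camera has in their place "T_tool_cam" (4x4, takes a point from camera to tool coordinates, whose origin is the TCP and whose axes are the flange's). Camera axes: x right, y down, z forward; pixel columns grow to the right and rows downward; lengths in m; the calibration is good to about 2 mm. A picture is of the moment at which its call begins: read the wrist's pose just before it.
- job_done(): hands the job in; it is judged then, once.
The state is a dict: "t": time; "joint_positions": joint angles; "dq": joint speeds; "effort": joint torques, N m; "ee_pos": TCP position; "orientation": TCP orientation; "contact_force": force on the tool from outside, world axes, zero at the start; "ft_torque": the same for the moment, N m; "grip_width": opening from 0.0 (shut) to 1.0 (fully open); "grip_force": force on a finger pad.
Only numpy, scipy, OpenCV 4.12 (cv2) and the standard library are available. Lean on these libraries where they do the work, as an engineer would, in place of code of your own. Each camera call takes 0.05 s, during which the arm holds its last target. There are 200 camera calls.

## Working session

There is one attempt and no reset: what is moved stays moved. The work goes in short steps, Python scripts to look and compute and a tool call to move; the robot and the scene stay as the last step left them, time stands still between calls to the robot, and variables do not carry over. Pictures are saved under pics/ and viewed, at most 10 in all, crops included, and the job is handed in when it is done.

Besides the shell and the picture viewer there is one more tool, called after ">>>" as a command line: name --pt "numbers of a row" for each row, then --argument value for the rest. move_arm: Moves the arm, as the interface text tells. Its arguments: {"type":"object","properties":{"linear":{"type":"array"},"roll":{"type":"array"},"jaw":{"type":"array"}},"required":["linear","roll","jaw"]}

```bash
mkdir -p pics; cat > h.py <<'E'
import numpy as np, cv2
from scipy.spatial.transform import Rotation as R
from bench import get_state, eyes, env
def grab(name):
    s=get_state(); d=eyes.grab_frame(name)
    if 'T_tool_cam' in d:
        T=np.eye(4);T[:3,:3]=R.from_rotvec(s['orientation']).as_matrix();T[:3,3]=s['ee_pos']
        T=T@np.array(d['T_tool_cam'])
    else:
        T=np.eye(4);o=np.array(d['orientation']);T[:3,:3]=R.from_rotvec(o).as_matrix() if o.size==3 else o;T[:3,3]=d['xyz']
    d['T']=T; return d
def cloud(d):
    h,w=d['range_z'].shape; u,v=np.meshgrid(np.arange(w),np.arange(h))
    p=rays(d,np.stack([u.ravel(),v.ravel()],1).astype(float))
    c=p*d['range_z'].reshape(-1,1)
    return (c@d['T'][:3,:3].T+d['T'][:3,3]).reshape(h,w,3)
def rays(d,px):
    K=np.array(d['mtx']); a=np.linalg.inv(K)@np.c_[px,np.ones(len(px))].T
    x=a[:2].T; u=x.copy()
    for _ in range(10): u=x/(1+d['k1']*(u**2).sum(1,keepdims=True))
    return np.c_[u,np.ones(len(u))]
def onplane(d,px,z):
    r=rays(d,np.atleast_2d(np.array(px,float)))@d['T'][:3,:3].T
    o=d['T'][:3,3]; return o+r*((z-o[2])/r[:,2:3])
def save(d,n): cv2.imwrite(f'pics/{n}.png',d['frame'][:,:,::-1])
E
python3 - <<'E'
from h import *
s=get_state(); print(s['t'],s['ee_pos'],s['orientation'],s['contact_force'])
ims=[]
for n in ['scene','top']:
    d=grab(n); ims.append(d['frame']); print(n,d['T'][:3,3],d['k1'],(d['range_z']>0).mean())
    np.savez('pics/'+n,**{k:d[k] for k in ['frame','range_z','mtx','k1','T']})
    save(d,n)
E
```

```text
0.0 [ 0.21470083 -0.63967686  0.40364165] [-3.09857594e+00 -5.06119251e-01  5.99886022e-04] [-0.58974252 -0.65872677 -0.9269417 ]
scene [ 1.85467359 -0.26325351  1.02342828] 0.018130572105240866 0.99273681640625
top [ 0.21336204 -0.09022141  1.58325678] 0.03121623844214656 0.996063232421875
```

View pics/scene.png

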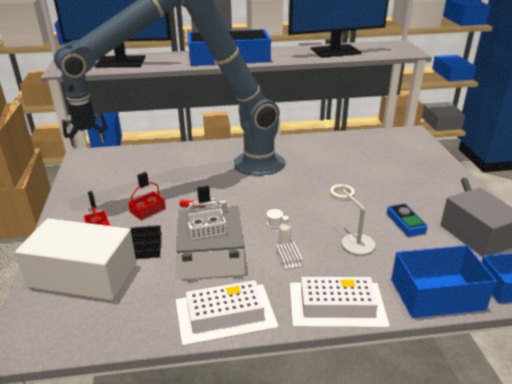

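View pics/top.png

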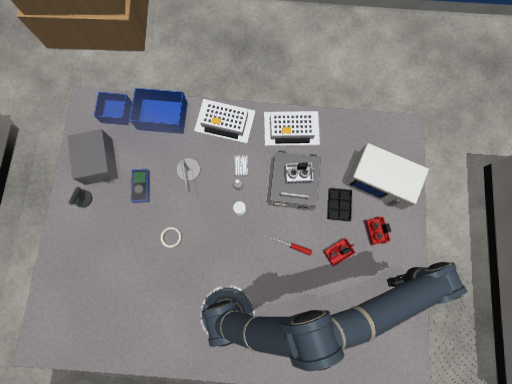

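The scene view shows the dry box at (210,240) with the basket on its lid and the hook stand at (358,240). In the top view the basket grip is near (299,173), the lid handle near (294,195), and the stand's base near (188,170), with its arm pointing to the bottom of the picture.

```bash
python3 - <<'E'
from h import *
D={n:dict(np.load(f'pics/{n}.npz')) for n in ['top','scene']}
for n,d in D.items():
    P=cloud(d); x,y,z=P.reshape(-1,3).T; rgb=d['frame'].reshape(-1,3).astype(int)
    print(n,'table z',np.median(z[(abs(x-.3)<.05)&(abs(y)<.2)]))
    def rep(t,m):
        if m.sum()<3: print(t,m.sum());return
        q=np.c_[x,y][m].astype(np.float32); r=cv2.minAreaRect(q)
        print(t,m.sum(),'mean',q.mean(0).round(3),'rect',np.round(r[0],3),np.round(r[1],3),round(r[2],1),'z',np.percentile(z[m],[5,50,95]).round(3))
    box=(abs(x-.56)<.2)&(abs(y+.3)<.17)
    rep('lid',box&(z>.1)&(z<.122)); rep('handle',box&(z>.135)&(z<.153)&(x<.52));
    rep('grip',box&(z>.225)&(z<.3)&(rgb.max(1)<80)); rep('tray',box&(z>.148)&(z<.17)&(x>.52))
    st=(abs(x-.57)<.17)&(abs(y-.15)<.13)
    rep('base',st&(z>.006)&(z<.022)); rep('arm',st&(z>.135)&(z<.18)); rep('post',st&(z>.04)&(z<.12))
    # tall stuff in the corridor
    for xx in [(x>.3)&(x<.75)&(y>-.5)&(y<.35)&(z>.2)&(z<.35)]: rep('tall',xx)
E
```

```text
top table z 0.0013805509848869857
lid 1811 mean [ 0.585 -0.239] rect [ 0.596 -0.243] [0.201 0.233] 88.0 z [0.107 0.113 0.119]
handle 43 mean [ 0.51  -0.239] rect [ 0.511 -0.239] [0.117 0.012] 88.7 z [0.145 0.15  0.153]
grip 62 mean [ 0.604 -0.251] rect [ 0.605 -0.252] [0.015 0.036] 1.0 z [0.228 0.265 0.273]
tray 162 mean [ 0.603 -0.251] rect [ 0.607 -0.252] [0.076 0.11 ] 7.9 z [0.148 0.153 0.161]
base 659 mean [0.588 0.175] rect [0.57 0.15] [0.26  0.339] 89.7 z [0.006 0.009 0.018]
arm 73 mean [0.562 0.227] rect [0.56  0.226] [0.128 0.011] 15.1 z [0.15  0.155 0.167]
post 28 mean [0.595 0.17 ] rect [0.59  0.131] [0.235 0.022] 74.1 z [0.042 0.068 0.113]
tall 94 mean [ 0.605 -0.249] rect [ 0.607 -0.25 ] [0.017 0.105] 11.5 z [0.211 0.252 0.273]
scene table z -5.6929738412758724e-05
lid 1936 mean [ 0.623 -0.24 ] rect [ 0.596 -0.242] [0.2   0.238] 87.9 z [0.104 0.111 0.116]
handle 103 mean [ 0.513 -0.239] rect [ 0.512 -0.239] [0.12  0.015] 89.6 z [0.139 0.148 0.152]
grip 160 mean [ 0.614 -0.252] rect [ 0.611 -0.253] [0.019 0.034] 6.2 z [0.228 0.251 0.269]
tray 321 mean [ 0.609 -0.249] rect [ 0.588 -0.256] [0.126 0.113] 10.9 z [0.148 0.153 0.159]
base 559 mean [0.623 0.208] rect [0.572 0.15 ] [0.259 0.312] 89.4 z [0.007 0.012 0.017]
arm 119 mean [0.567 0.228] rect [0.563 0.229] [0.131 0.015] 14.9 z [0.14  0.153 0.163]
post 102 mean [0.615 0.219] rect [0.593 0.136] [0.237 0.021] 75.1 z [0.046 0.074 0.117]
tall 259 mean [ 0.612 -0.251] rect [ 0.61 -0.25] [0.024 0.108] 12.8 z [0.207 0.241 0.268]
```

```bash
python3 - <<'E'
from h import *
D={n:dict(np.load(f'pics/{n}.npz')) for n in ['top','scene']}
for n,d in D.items():
    P=cloud(d); x,y,z=P.reshape(-1,3).T; rgb=d['frame'].reshape(-1,3).astype(int)
    def rep(t,m):
        q=np.c_[x,y][m].astype(np.float32); c=q.mean(0); w,v=np.linalg.eigh(np.cov(q.T)); a=v[:,1]
        s=(q-c)@a; i,j=s.argmin(),s.argmax()
        print(n,t,m.sum(),'c',c.round(3),'dir',a.round(3),'ends',(c+a*s[i]).round(3),(c+a*s[j]).round(3),z[m][[i,j]].round(3))
    box=(abs(x-.56)<.2)&(abs(y+.3)<.17)
    rep('handle',box&(z>.135)&(z<.153)&(x<.53))
    rep('bail',box&(z>.18)&(z<.3)); rep('gripm',box&(z>.265)&(z<.3)&(abs(y+.25)<.04))
    st=(abs(x-.57)<.13)&(abs(y-.23)<.07)
    rep('arm',st&(z>.14)&(z<.18)); rep('basetop',st&(abs(x-.6)<.08)&(z>.007)&(z<.02))
    rep('post',(abs(x-.62)<.06)&(abs(y-.23)<.05)&(z>.03)&(z<.13))
E
```

```text
top handle 43 c [ 0.51  -0.239] dir [0.018 1.   ] ends [ 0.509 -0.297] [ 0.511 -0.18 ] [0.148 0.15 ]
top bail 100 c [ 0.605 -0.251] dir [-0.128  0.992] ends [ 0.613 -0.31 ] [ 0.598 -0.196] [0.189 0.189]
top gripm 33 c [ 0.606 -0.253] dir [-0.169  0.986] ends [ 0.609 -0.269] [ 0.603 -0.234] [0.27  0.271]
top arm 73 c [0.562 0.227] dir [-0.962 -0.274] ends [0.622 0.244] [0.498 0.209] [0.152 0.17 ]
top basetop 353 c [0.613 0.236] dir [-0.992 -0.128] ends [0.679 0.244] [0.517 0.224] [0.009 0.008]
top post 21 c [0.613 0.24 ] dir [-0.644  0.765] ends [0.617 0.235] [0.609 0.245] [0.07 0.06]
scene handle 110 c [ 0.514 -0.237] dir [0.021 1.   ] ends [ 0.513 -0.299] [ 0.515 -0.179] [0.144 0.147]
scene bail 281 c [ 0.612 -0.251] dir [-0.133  0.991] ends [ 0.62  -0.308] [ 0.604 -0.194] [0.182 0.197]
scene gripm 41 c [ 0.611 -0.252] dir [-0.172  0.985] ends [ 0.614 -0.27 ] [ 0.608 -0.235] [0.27  0.265]
scene arm 112 c [0.564 0.227] dir [-0.964 -0.264] ends [0.626 0.244] [0.5  0.21] [0.152 0.168]
scene basetop 517 c [0.622 0.242] dir [-0.887 -0.463] ends [0.669 0.266] [0.531 0.194] [0.017 0.008]
scene post 110 c [0.62  0.243] dir [0.299 0.954] ends [0.618 0.236] [0.623 0.25 ] [0.057 0.073]
```

>>> move_arm --pt "0 0 1" --pt "0 0 1" --pt "0.5 0.5 1" --pt "1 1 1" --pt "1 1 0" --roll '[-0.35,-0.35,-0.35,-0.35,-0.35]' --jaw '[85,85,85,85,85]'

```text
t: 0.52
ee_pos: [0.2644, -0.5905, 0.4888]
orientation: [3.127, 0.225, 0.004]
contact_force: [0.9, -0.2, 1.5]
grip_width: 0.995
grip_force: 0.0
```

>>> move_arm --pt "1 1 0" --pt "1 1 0" --pt "1 1 0" --pt "1 1 0" --pt "1 1 0" --roll '[0,0,0,0,0]' --jaw '[85,85,85,85,85]'

```text
t: 0.93
ee_pos: [0.3655, -0.4887, 0.4843]
orientation: [-3.132, -0.233, 0.001]
contact_force: [0.3, -1.1, -0.9]
grip_width: 0.996
grip_force: 0.0
```

>>> move_arm --pt "1 1 0" --pt "1 1 0" --pt "1 1 0" --pt "1 1 0" --pt "1 1 0" --roll '[0,0,0,0,0]' --jaw '[85,85,85,85,85]'

```text
t: 1.35
ee_pos: [0.4655, -0.3888, 0.4843]
orientation: [-3.132, -0.233, 0.001]
contact_force: [0.5, -1.2, -0.0]
grip_width: 0.994
grip_force: 0.0
```

>>> move_arm --pt "1 1 0" --pt "1 1 0" --pt "0.5 0.5 0" --pt "0 0 0" --pt "0 0 0" --roll '[0,0,0,0,0]' --jaw '[85,85,85,85,85]'

```text
t: 1.77
ee_pos: [0.5147, -0.34, 0.4843]
orientation: [3.133, 0.235, -0.002]
contact_force: [-1.0, -1.1, -0.6]
grip_width: 0.996
grip_force: 0.0
```

```bash
python3 - <<'E'
from h import *
d=grab('wrist'); save(d,'w1'); print(d['T'].round(3))
P=cloud(d); x,y,z=P.reshape(-1,3).T
def rep(t,m):
    q=np.c_[x,y][m].astype(np.float32)
    if len(q)<5: print(t,len(q)); return
    r=cv2.minAreaRect(q); c=q.mean(0); w,v=np.linalg.eigh(np.cov(q.T)); a=v[:,1]
    print(t,len(q),c.round(4),'dir',a.round(3),'rect',np.round(r[0],4),np.round(r[1],3),'z',np.percentile(z[m],[5,50,95]).round(4))
b=(abs(x-.607)<.07)&(abs(y+.251)<.08)
rep('griptop',b&(z>.262)&(z<.28)); rep('bail',b&(z>.19)&(z<.21)); rep('rim',b&(z>.15)&(z<.165))
rep('handle',(abs(x-.512)<.03)&(abs(y+.239)<.05)&(z>.14)&(z<.158))
E
```

```text
[[ 0.149 -0.95  -0.275  0.584]
 [-0.989 -0.144 -0.041 -0.33 ]
 [-0.     0.278 -0.961  0.452]
 [ 0.     0.     0.     1.   ]]
griptop 1566 [ 0.6064 -0.2539] dir [-0.141  0.99 ] rect [ 0.6066 -0.2528] [0.016 0.036] z [0.2649 0.2674 0.2688]
bail 203 [ 0.6082 -0.2701] dir [-0.135  0.991] rect [ 0.6065 -0.253 ] [0.006 0.115] z [0.1969 0.2033 0.2091]
rim 1291 [ 0.6111 -0.2533] dir [-0.291  0.957] rect [ 0.6072 -0.2538] [0.075 0.114] z [0.1515 0.1555 0.1571]
handle 924 [ 0.5107 -0.2387] dir [0.035 0.999] rect [ 0.5096 -0.2389] [0.1   0.012] z [0.1469 0.1508 0.1525]
```

View pics/w1.png

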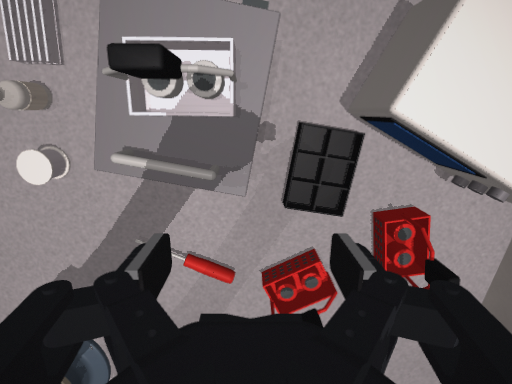

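The wrist view shows the grip at (143,58), the lid handle at (163,166) and a clear way for the fingers. I move over the grip and go down.

>>> move_arm --pt "1 1 0" --pt "1 1 0" --pt "1 1 0" --pt "1 0.9 0" --pt "0.6 0.45 0" --roll '[0,0,0,0,0]' --jaw '[85,85,85,85,85]'

```text
t: 2.23
ee_pos: [0.6076, -0.2522, 0.4846]
orientation: [-3.132, -0.234, -0.0]
contact_force: [0.1, 0.8, 1.0]
grip_width: 0.997
grip_force: 0.0
```

>>> move_arm --pt "0 0 0" --pt "0 0 -0.9" --pt "0 0 -0.9" --pt "0 0 -0.9" --pt "0 0 -0.6" --roll '[0,0,0,0,0]' --jaw '[85,85,85,85,85]'

```text
t: 2.65
ee_pos: [0.6049, -0.2558, 0.4168]
orientation: [3.132, 0.227, -0.005]
contact_force: [-0.2, 0.0, -0.0]
grip_width: 0.998
grip_force: 0.0
```

>>> move_arm --pt "0 0 -0.5" --pt "0 0 0" --pt "0 0 0" --pt "0 0 0" --pt "0 0 0" --roll '[0,0,0,0,0]' --jaw '[85,85,60,45,30]'

```text
t: 3.07
ee_pos: [0.607, -0.2531, 0.4101]
orientation: [3.132, 0.233, 0.003]
contact_force: [-0.6, 0.4, 0.1]
grip_width: 0.595
grip_force: 0.0
```

>>> move_arm --pt "0 0 0" --pt "0 0 0" --pt "0 0 0" --pt "0 0 0" --pt "0 0 0" --roll '[0,0,0,0,0]' --jaw '[20,20,20,20,20]'

```text
t: 3.48
ee_pos: [0.607, -0.2527, 0.4099]
orientation: [3.132, 0.234, 0.002]
contact_force: [-0.8, 1.9, 4.8]
grip_width: 0.413
grip_force: 60.7
```

>>> move_arm --pt "0 0 0.2" --pt "0 0 0.5" --pt "0 0 0.7" --pt "0 0 0.7" --pt "0 0 0.7" --roll '[0,0,0,0,0]' --jaw '[20,20,20,20,20]'

```text
t: 3.9
ee_pos: [0.6066, -0.2531, 0.4647]
orientation: [-3.132, -0.233, 0.003]
contact_force: [0.7, 0.1, -3.1]
grip_width: 0.413
grip_force: 60.1
```

>>> move_arm --pt "0 0 0.7" --pt "0 0.2 0.5" --pt "-0.2 0.4 0" --pt "-0.25 0.7 0" --pt "-0.25 0.7 0" --roll '[0,0,0.1,0.1,0.1]' --jaw '[20,20,20,20,20]'

```text
t: 4.32
ee_pos: [0.592, -0.2114, 0.4874]
orientation: [-3.127, -0.282, 0.004]
contact_force: [-0.4, 0.2, -2.9]
grip_width: 0.415
grip_force: 60.2
```

>>> move_arm --pt "-0.25 0.7 0" --pt "-0.25 0.7 0" --pt "-0.25 0.7 0" --pt "-0.25 0.7 0" --pt "-0.25 0.7 0" --roll '[0.1,0.1,0.1,0.1,0.1]' --jaw '[20,20,20,20,20]'

```text
t: 4.73
ee_pos: [0.5671, -0.1412, 0.4887]
orientation: [3.121, 0.361, -0.0]
contact_force: [-0.1, 0.1, -2.9]
grip_width: 0.409
grip_force: 60.2
```

>>> move_arm --pt "-0.25 0.7 0" --pt "-0.25 0.7 0" --pt "-0.25 0.7 0" --pt "-0.25 0.7 0" --pt "-0.25 0.7 0" --roll '[0.1,0.1,0.1,0.1,0.1]' --jaw '[20,20,20,20,20]'

```text
t: 5.15
ee_pos: [0.5423, -0.0715, 0.4888]
orientation: [3.111, 0.438, 0.0]
contact_force: [0.4, 0.3, -3.1]
grip_width: 0.411
grip_force: 60.2
```

>>> move_arm --pt "-0.25 0.7 0" --pt "-0.25 0.7 0" --pt "-0.25 0.7 0" --pt "-0.25 0.7 0" --pt "-0.25 0.7 0" --roll '[0,0,0,0,0]' --jaw '[20,20,20,20,20]'

```text
t: 5.57
ee_pos: [0.5172, -0.0015, 0.4888]
orientation: [3.111, 0.437, 0.0]
contact_force: [1.0, 0.5, -3.0]
grip_width: 0.414
grip_force: 60.2
```

>>> move_arm --pt "-0.25 0.7 0" --pt "-0.25 0.7 0" --pt "-0.25 0.7 0" --pt "-0.25 0.7 0" --pt "-0.25 0.7 0" --roll '[0,0,0,0,0]' --jaw '[20,20,20,20,20]'

```text
t: 5.98
ee_pos: [0.4921, 0.0684, 0.4888]
orientation: [3.111, 0.437, 0.0]
contact_force: [0.1, -0.4, -3.4]
grip_width: 0.409
grip_force: 60.2
```

>>> move_arm --pt "-0.25 0.7 0" --pt "-0.25 0.7 0" --pt "-0.25 0.7 0" --pt "-0.25 0.7 0" --pt "-0.25 0.7 0" --roll '[0,0,0,0,0]' --jaw '[20,20,20,20,20]'

```text
t: 6.4
ee_pos: [0.467, 0.1383, 0.4888]
orientation: [3.111, 0.436, 0.0]
contact_force: [-0.7, -0.6, -2.6]
grip_width: 0.408
grip_force: 60.2
```

>>> move_arm --pt "-0.2 0.6 0" --pt "-0.2 0.6 0" --pt "-0.1 0.5 0" --pt "-0.1 0.3 0" --pt "0 0.1 0" --roll '[0,0,0,0,0]' --jaw '[20,20,20,20,20]'

```text
t: 6.82
ee_pos: [0.4552, 0.1804, 0.4888]
orientation: [-3.11, -0.44, -0.0]
contact_force: [-0.6, 0.4, -3.0]
grip_width: 0.412
grip_force: 60.2
```

>>> move_arm --pt "-0.3 0.4 -0.4" --pt "-0.25 0.3 -0.8" --pt "0 0 -0.9" --pt "0 0 -0.9" --pt "0 0 -0.8" --roll '[0,0,0,0,0]' --jaw '[20,20,20,20,20]'

```text
t: 7.23
ee_pos: [0.4443, 0.1928, 0.4111]
orientation: [3.111, 0.435, -0.002]
contact_force: [0.4, 0.4, -2.7]
grip_width: 0.41
grip_force: 60.3
```

>>> move_arm --pt "0 0 -0.8" --pt "0 0 -0.6" --pt "0 0 -0.3" --pt "0 0 0" --pt "0 0 0" --roll '[0,0,0,0,0]' --jaw '[20,20,20,20,20]'

```text
t: 7.65
ee_pos: [0.4449, 0.1931, 0.3787]
orientation: [-3.111, -0.436, 0.0]
contact_force: [-0.7, 0.0, -2.5]
grip_width: 0.409
grip_force: 60.2
```

```bash
python3 - <<'E'
from h import *
print(get_state()['ee_pos'])
for n in ['scene','wrist']:
    d=grab(n); save(d,n+'2')
    P=cloud(d); x,y,z=P.reshape(-1,3).T; rgb=d['frame'].reshape(-1,3)
    u=np.array([.9636,.2672]); pr=(x-.617)*u[0]+(y-.243)*u[1]; la=-(x-.617)*u[1]+(y-.243)*u[0]
    def rep(t,m):
        if m.sum()<5: print(n,t,m.sum()); return
        print(n,t,m.sum(),'along',np.percentile(pr[m],[2,50,98]).round(3),'lat',np.percentile(la[m],[2,50,98]).round(4),'z',np.percentile(z[m],[2,50,98]).round(3))
    rep('arm',(pr>-.13)&(pr<-.01)&(abs(la)<.03)&(z>.135)&(z<.18))
    b=(pr>-.24)&(pr<-.135)&(abs(la)<.08)
    rep('rim',b&(z>.115)&(z<.14)); rep('dark',b&(rgb.max(1)<60)&(z<.245)&(z>.17)&(abs(la)<.02)); rep('bail',b&(z>.14)&(z<.18)); rep('tray',b&(z>.07)&(z<.14))
cv2.imwrite('pics/s2.png',cv2.resize(cv2.imread('pics/scene2.png')[120:280,250:450],None,fx=3.5,fy=3.5,interpolation=cv2.INTER_CUBIC))
E
```

```text
[0.44487513 0.19306333 0.37871714]
scene arm 89 along [-0.118 -0.07  -0.011] lat [-0.0068 -0.0022  0.0045] z [0.148 0.154 0.168]
scene rim 326 along [-0.217 -0.179 -0.138] lat [-0.0584 -0.0033  0.0543] z [0.115 0.12  0.131]
scene dark 117 along [-0.18  -0.172 -0.165] lat [-0.0177 -0.0006  0.0181] z [0.192 0.22  0.242]
scene bail 45 along [-0.185 -0.178 -0.173] lat [-0.0607 -0.0406  0.0557] z [0.141 0.167 0.18 ]
scene tray 730 along [-0.219 -0.168 -0.138] lat [-0.0583 -0.01    0.0531] z [0.082 0.113 0.129]
wrist arm 2013 along [-0.122 -0.078 -0.042] lat [-0.0042  0.0004  0.0055] z [0.149 0.153 0.168]
wrist rim 4271 along [-0.211 -0.175 -0.142] lat [-0.0562  0.0008  0.0522] z [0.116 0.118 0.127]
wrist dark 5194 along [-0.186 -0.172 -0.168] lat [-0.0199 -0.001   0.0164] z [0.192 0.235 0.243]
wrist bail 512 along [-0.181 -0.177 -0.176] lat [-0.0585  0.0365  0.0546] z [0.141 0.169 0.18 ]
wrist tray 9387 along [-0.214 -0.171 -0.142] lat [-0.0552 -0.0018  0.0511] z [0.082 0.109 0.126]
```

View pics/s2.png

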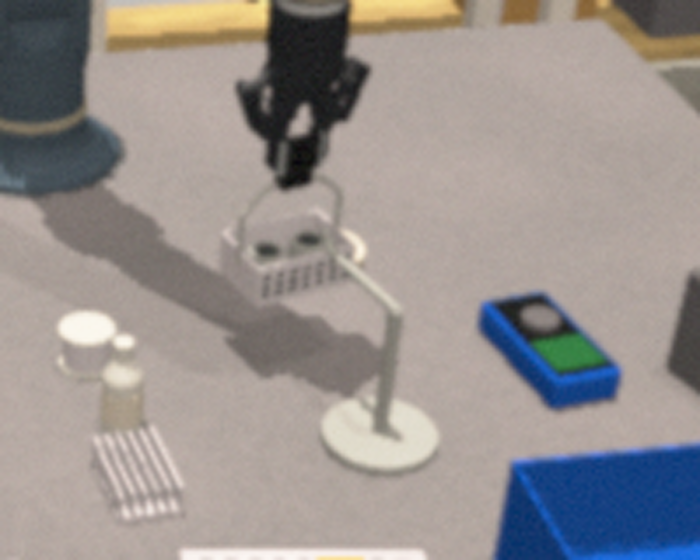

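View pics/wrist2.png

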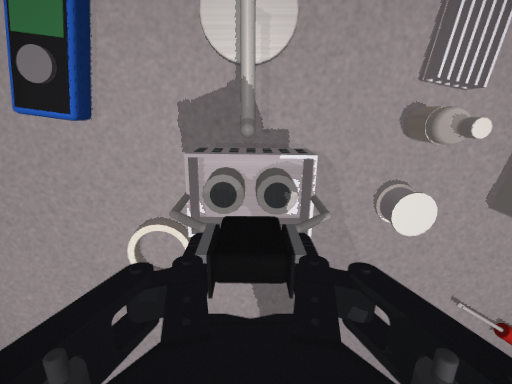

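Basket upright and centred on the hook line in the wrist view (arm tip at (248,128), grip at (250,250)). I slide it onto the hook along the arm.

>>> move_arm --pt "0.3 0.08 0" --pt "0.5 0.14 0" --pt "0.6 0.17 0" --pt "0.6 0.17 0" --pt "0.6 0.17 0" --roll '[0,0,0,0,0]' --jaw '[20,20,20,20,20]'

```text
t: 8.17
ee_pos: [0.4985, 0.208, 0.3792]
orientation: [-3.111, -0.435, -0.003]
contact_force: [-0.4, 0.3, -2.5]
grip_width: 0.41
grip_force: 60.3
```

>>> move_arm --pt "0.6 0.17 0" --pt "0.6 0.17 0" --pt "0.6 0.17 0" --pt "0.5 0.14 0" --pt "0.3 0.08 0" --roll '[0,0,0,0,0]' --jaw '[20,20,20,20,20]'

```text
t: 8.58
ee_pos: [0.5507, 0.2225, 0.3788]
orientation: [-3.111, -0.435, -0.002]
contact_force: [0.9, -0.1, -3.0]
grip_width: 0.411
grip_force: 60.3
```

>>> move_arm --pt "0 0 0" --pt "0 0 -0.3" --pt "0 0 -0.4" --pt "0 0 -0.3" --pt "0 0 -0.2" --roll '[0,0,0,0,0]' --jaw '[20,20,20,20,20]'

```text
t: 9.0
ee_pos: [0.548, 0.2219, 0.3533]
orientation: [3.11, 0.437, -0.003]
contact_force: [0.4, 0.4, -2.8]
grip_width: 0.411
grip_force: 60.3
```

>>> move_arm --pt "0 0 -0.1" --pt "0 0 -0.1" --pt "0 0 0" --pt "0 0 0" --roll '[0,0,0,0]' --jaw '[20,20,20,20]'

```text
t: 9.33
ee_pos: [0.5488, 0.2223, 0.3509]
orientation: [3.111, 0.437, 0.0]
contact_force: [-0.4, 0.4, -2.7]
grip_width: 0.411
grip_force: 60.3
```

>>> move_arm --pt "0 0 -0.1" --pt "0 0 0" --roll '[0,0]' --jaw '[20,20]'

```text
t: 9.5
ee_pos: [0.5488, 0.2223, 0.3487]
orientation: [3.111, 0.437, 0.0]
contact_force: [-0.6, -0.1, -3.7]
grip_width: 0.413
grip_force: 60.3
```

>>> move_arm --pt "0 0 -0.1" --pt "0 0 0" --roll '[0,0]' --jaw '[20,20]'

```text
t: 9.67
ee_pos: [0.5489, 0.2224, 0.3477]
orientation: [3.111, 0.436, 0.002]
contact_force: [-1.3, -0.8, 2.0]
grip_width: 0.41
grip_force: 61.1
```

>>> move_arm --pt "0 0 -0.05" --pt "0 0 0" --roll '[0,0]' --jaw '[20,20]'

```text
t: 9.83
ee_pos: [0.5489, 0.2225, 0.3476]
orientation: [3.111, 0.436, 0.002]
contact_force: [-3.4, -2.4, 7.6]
grip_width: 0.415
grip_force: 61.9
```

Contact has come on (+7.6 N), so the basket is seated. I ease off and open slowly.

>>> move_arm --pt "0 0 0.05" --pt "0 0 0" --pt "0 0 0" --pt "0 0 0" --pt "0 0 0" --roll '[0,0,0,0,0]' --jaw '[20,37,40,45,55]'

```text
t: 10.25
ee_pos: [0.5489, 0.2223, 0.3466]
orientation: [-3.111, -0.437, -0.0]
contact_force: [0.6, -0.0, -0.1]
grip_width: 0.636
grip_force: 0.0
```

>>> move_arm --pt "0 0 0" --pt "0 0 0" --pt "0 0 0" --pt "0 0 0.2" --pt "0 0 0.4" --roll '[0,0,0,0,0]' --jaw '[65,75,75,75,75]'

```text
t: 10.67
ee_pos: [0.5486, 0.2221, 0.3582]
orientation: [3.111, 0.436, -0.003]
contact_force: [0.2, 0.2, 0.4]
grip_width: 0.874
grip_force: 0.0
```

>>> move_arm --pt "0 0 0.8" --pt "0 0 1" --pt "0 0 1" --pt "0 0 1" --pt "0 0 1" --roll '[0,0,0,0,0]' --jaw '[75,75,75,75,75]'

```text
t: 11.08
ee_pos: [0.5486, 0.2224, 0.4566]
orientation: [-3.111, -0.437, -0.001]
contact_force: [-0.4, 0.5, -0.6]
grip_width: 0.88
grip_force: 0.0
```

```bash
python3 - <<'E'
from h import *
ims=[]
for n in ['wrist','scene','wrist']:
    d=grab(n); save(d,n+'3')
    f=d['frame'] if n=='wrist' else cv2.resize(d['frame'][120:280,250:450],(480,384)); ims.append(f)
    P=cloud(d); x,y,z=P.reshape(-1,3).T
    u=np.array([.9636,.2672]); pr=(x-.617)*u[0]+(y-.243)*u[1]; la=-(x-.617)*u[1]+(y-.243)*u[0]
    for t,m in [('griptop',(abs(pr+.07)<.05)&(abs(la)<.03)&(z>.19)&(z<.23)),('rim',(abs(pr+.07)<.06)&(abs(la)<.08)&(z>.08)&(z<.105))]:
        print(n,t,m.sum(),np.percentile(pr[m],[2,50,98]).round(4),np.percentile(la[m],[2,50,98]).round(4),np.percentile(z[m],[2,50,98]).round(4))
cv2.imwrite('pics/c3.png',cv2.resize(np.hstack(ims[:2]),None,fx=.8,fy=.8)[:,:,::-1])
E
```

```text
wrist griptop 860 [-0.0778 -0.0687 -0.0633] [-0.0202 -0.0032  0.0137] [0.1918 0.2051 0.207 ]
wrist rim 2113 [-0.1083 -0.0682 -0.0339] [-0.0542  0.0089  0.0539] [0.0813 0.0866 0.0959]
scene griptop 77 [-0.0793 -0.0663 -0.0597] [-0.0217 -0.0054  0.0148] [0.1906 0.2013 0.2091]
scene rim 413 [-0.1096 -0.0676 -0.0304] [-0.0562 -0.0082  0.0548] [0.0805 0.0876 0.0986]
wrist griptop 845 [-0.078  -0.0688 -0.0632] [-0.02   -0.0033  0.0138] [0.192  0.2052 0.2069]
wrist rim 2072 [-0.1081 -0.068  -0.0338] [-0.0542  0.0085  0.0537] [0.0813 0.0866 0.096 ]
```

View pics/c3.png

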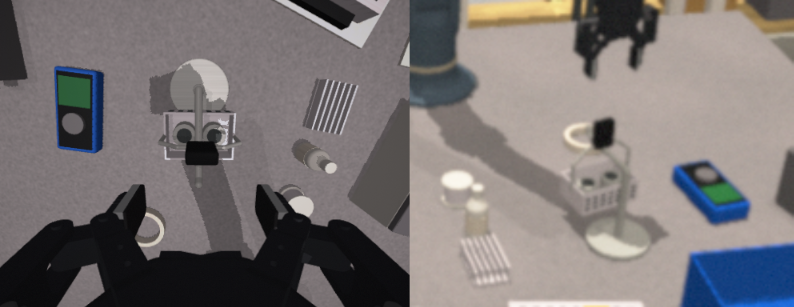

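The wrist view shows the basket hanging upright on the arm (grip near (202,152)), unchanged between two frames. Next the lid handle: I go there and turn the jaws across the bar.

>>> move_arm --pt "0 -0.4 0" --pt "-0.05 -0.8 0" --pt "-0.08 -0.95 0" --pt "-0.08 -0.95 0" --pt "-0.08 -0.95 0" --roll '[0.2,0.4,0.5,0.5,0.5]' --jaw '[85,85,85,85,85]'

```text
t: 11.65
ee_pos: [0.5426, 0.1404, 0.4537]
orientation: [3.047, 0.765, -0.003]
contact_force: [-0.1, -0.3, -0.3]
grip_width: 0.995
grip_force: 0.0
```

>>> move_arm --pt "-0.08 -0.95 0" --pt "-0.08 -0.95 0" --pt "-0.08 -0.95 0" --pt "-0.08 -0.95 0" --pt "-0.08 -0.95 0" --roll '[0.5,0.5,0.5,0.5,0.5]' --jaw '[85,85,85,85,85]'

```text
t: 12.07
ee_pos: [0.5345, 0.0452, 0.4538]
orientation: [-2.928, -1.138, 0.003]
contact_force: [0.6, 0.2, 0.7]
grip_width: 0.993
grip_force: 0.0
```

>>> move_arm --pt "-0.08 -0.95 0" --pt "-0.08 -0.95 0" --pt "-0.08 -0.95 0" --pt "-0.08 -0.95 0" --pt "-0.08 -0.95 0" --roll '[0.5,0.5,0.5,0.5,0.5]' --jaw '[85,85,85,85,85]'

```text
t: 12.48
ee_pos: [0.5265, -0.0497, 0.4538]
orientation: [-2.763, -1.494, 0.002]
contact_force: [0.5, 0.3, 0.6]
grip_width: 0.993
grip_force: 0.0
```

>>> move_arm --pt "-0.08 -0.95 0" --pt "-0.08 -0.95 0" --pt "-0.08 -0.95 0" --pt "-0.08 -0.95 0" --pt "-0.08 -0.95 0" --roll '[0.5,0.5,0.5,0.5,0.5]' --jaw '[85,85,85,85,85]'

```text
t: 12.9
ee_pos: [0.5185, -0.1446, 0.4538]
orientation: [-2.555, -1.826, 0.002]
contact_force: [-0.5, 0.1, -0.2]
grip_width: 0.998
grip_force: 0.0
```

>>> move_arm --pt "-0.08 -0.95 0" --pt "-0.08 -0.95 0" --pt "-0.08 -0.95 0" --pt "-0.08 -0.8 0" --pt "0 -0.4 0" --roll '[0.5,0.5,0.5,0.4,0.3]' --jaw '[85,85,85,85,85]'

```text
t: 13.32
ee_pos: [0.5116, -0.2274, 0.4535]
orientation: [-2.343, -2.091, 0.003]
contact_force: [-0.3, 0.2, -0.7]
grip_width: 1.001
grip_force: 0.0
```

>>> move_arm --pt "0 0 0" --pt "0 0 0" --roll '[0.3,0.2]' --jaw '[85,85]'

```text
t: 13.48
ee_pos: [0.5121, -0.2255, 0.4536]
orientation: [-2.288, -2.15, 0.001]
contact_force: [-0.5, 0.5, 0.2]
grip_width: 0.992
grip_force: 0.0
```

```bash
python3 - <<'E'
from h import *
s=get_state(); print(s['t'],np.round(s['ee_pos'],4),np.round(s['joint_positions'],2)); M=R.from_rotvec(s['orientation']).as_matrix(); print('closing deg',np.degrees(np.arctan2(M[1,1],M[0,1])))
d=grab('wrist'); save(d,'w4')
P=cloud(d); x,y,z=P.reshape(-1,3).T
m=(abs(x-.512)<.03)&(abs(y+.239)<.075)&(z>.138)&(z<.16)
q=np.c_[x,y][m].astype(np.float32); w,v=np.linalg.eigh(np.cov(q.T)); print(m.sum(),q.mean(0),v[:,1],cv2.minAreaRect(q),np.percentile(z[m],[5,50,95]))
m=(abs(x-.6)<.05)&(abs(y+.24)<.05)&(z<.13)&(z>.09); print('lid z',np.median(z[m]))
E
```

```text
13.4833 [ 0.5121 -0.2255  0.4536] [ 0.74  0.28 -0.49  1.73  0.14  1.17  0.14]
closing deg -3.565784123893694
1221 [ 0.50975186 -0.23519845] [0.03530743 0.9993765 ] ((0.5095545649528503, -0.23959320783615112), (0.12101684510707855, 0.011980075389146805), 87.98522186279297) [0.14747906 0.1507621  0.1523906 ]
lid z 0.11067703240264731
```

View pics/w4.png

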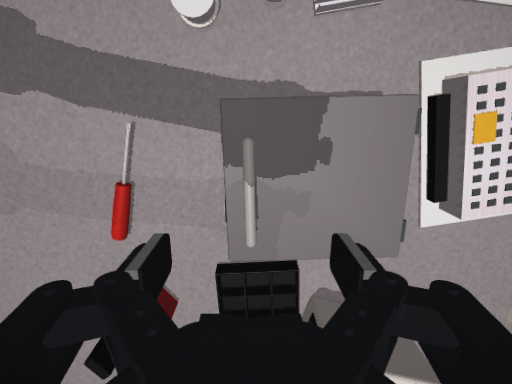

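The wrist view shows the bar handle clear at (250,190), parallel to the box edge and between the fingers. I centre on it and go down.

>>> move_arm --pt "-0.12 -0.7 0" --pt "0 0 -0.8" --pt "0 0 -1" --pt "0 0 -1" --pt "0 0 -1" --roll '[0.25,0,0,0,0]' --jaw '[85,85,85,85,85]'

```text
t: 13.95
ee_pos: [0.5101, -0.238, 0.3777]
orientation: [-2.261, -2.181, -0.0]
contact_force: [-0.2, 0.2, -1.0]
grip_width: 0.995
grip_force: 0.0
```

>>> move_arm --pt "0 0 -1" --pt "0 0 -1" --pt "0 0 -0.8" --pt "0 0 -0.6" --pt "0 0 -0.35" --roll '[0,0,0,0,0]' --jaw '[85,85,70,60,50]'

```text
t: 14.37
ee_pos: [0.5098, -0.2381, 0.302]
orientation: [-2.26, -2.179, 0.001]
contact_force: [0.0, 0.4, -0.4]
grip_width: 0.599
grip_force: 0.0
```

>>> move_arm --pt "0 0 0" --pt "0 0 0" --pt "0 0 0" --pt "0 0 0" --pt "0 0 0" --roll '[0,0,0,0,0]' --jaw '[30,20,10,0,0]'

```text
t: 14.78
ee_pos: [0.5096, -0.2387, 0.3047]
orientation: [-2.262, -2.179, 0.002]
contact_force: [-5.7, 1.3, 5.3]
grip_width: 0.113
grip_force: 58.7
```

>>> move_arm --pt "0 0 0" --pt "0 0 0" --pt "0 0 0" --roll '[0,0,0]' --jaw '[0,0,0]'

```text
t: 15.03
ee_pos: [0.5096, -0.2387, 0.3047]
orientation: [-2.262, -2.179, 0.002]
contact_force: [-5.1, -0.0, 6.6]
grip_width: 0.116
grip_force: 58.7
```

>>> move_arm --pt "0 0 0.05" --pt "0 0 0.05" --pt "0.01 0 0.05" --pt "0.01 0 0.05" --pt "0 0 0" --roll '[0,0,0,0,0]' --jaw '[0,0,0,0,0]'

```text
t: 15.45
ee_pos: [0.5101, -0.2388, 0.3068]
orientation: [-2.261, -2.179, 0.001]
contact_force: [-1.9, -0.2, -9.0]
grip_width: 0.116
grip_force: 58.6
```

>>> move_arm --pt "0.02 0 0.05" --pt "0.02 0 0.05" --pt "0 0 0" --roll '[0,0,0]' --jaw '[0,0,0]'

```text
t: 15.7
ee_pos: [0.5105, -0.2389, 0.3078]
orientation: [-2.26, -2.177, 0.002]
contact_force: [-0.0, -1.7, -18.8]
grip_width: 0.118
grip_force: 58.4
```

>>> move_arm --pt "0.02 0 0.05" --pt "0 0 0" --pt "0.02 0 0.05" --pt "0 0 0" --roll '[0,0,0,0]' --jaw '[0,0,0,0]'

```text
t: 16.03
ee_pos: [0.5117, -0.2388, 0.3119]
orientation: [-2.261, -2.178, 0.003]
contact_force: [-5.9, -0.5, -7.1]
grip_width: 0.116
grip_force: 60.3
```

>>> move_arm --pt "0.02 0 0.05" --pt "0 0 0" --pt "0.02 0 0.05" --pt "0 0 0" --roll '[0,0,0,0]' --jaw '[0,0,0,0]'

```text
t: 16.37
ee_pos: [0.5125, -0.2386, 0.3152]
orientation: [-2.262, -2.179, 0.003]
contact_force: [-7.7, 0.4, -6.6]
grip_width: 0.117
grip_force: 60.4
```

>>> move_arm --pt "0.035 0 0.1" --pt "0.035 0 0.1" --pt "0.035 0 0.1" --pt "0.035 0 0.1" --pt "0.035 0 0.1" --roll '[0,0,0,0,0]' --jaw '[0,0,0,0,0]'

```text
t: 16.78
ee_pos: [0.5157, -0.2387, 0.325]
orientation: [-2.262, -2.179, 0.004]
contact_force: [-6.8, -0.3, -9.6]
grip_width: 0.119
grip_force: 59.5
```

>>> move_arm --pt "0.035 0 0.1" --pt "0.035 0 0.1" --pt "0 0 0" --pt "0 0 0" --pt "0 0 0" --roll '[0,0,0,0,0]' --jaw '[0,0,0,0,0]'

```text
t: 17.2
ee_pos: [0.5174, -0.2387, 0.33]
orientation: [-2.262, -2.18, 0.003]
contact_force: [-7.7, 0.8, -3.3]
grip_width: 0.112
grip_force: 60.1
```

```bash
python3 - <<'E'
from h import *
s=get_state(); print(s['t'],np.round(s['ee_pos'],4),np.round(s['contact_force'],1))
for n in ['wrist','scene']:
    d=grab(n); save(d,n+'5'); P=cloud(d); x,y,z=P.reshape(-1,3).T
    # box frame: hinge at handle +.19 along (cos2,-sin2)
    c,sn=np.cos(-.035),np.sin(-.035); X=(x-.5096)*c+(y+.2395)*sn; Y=-(x-.5096)*sn+(y+.2395)*c
    m=(X>.03)&(X<.18)&(abs(Y)<.085)&(z>.105)&(z<.15)
    if m.sum()>20:
        k=np.polyfit(X[m],z[m],1); print(n,m.sum(),'slope',k[0],'front z',np.polyval(k,-.03))
    # basket still
    u=np.array([.9636,.2672]); pr=(x-.617)*u[0]+(y-.243)*u[1]; la=-(x-.617)*u[1]+(y-.243)*u[0]
    m=(abs(pr+.07)<.05)&(abs(la)<.03)&(z>.19)&(z<.23); print(n,'grip',m.sum(),pr[m].mean() if m.any() else '',z[m].mean() if m.any() else '')
E
```

```text
17.2 [ 0.5174 -0.2387  0.33  ] [-7.7  0.8 -3.3]
wrist 39700 slope -0.13422023851496806 front z 0.14024730058390333
wrist grip 0  
scene 1875 slope -0.13225648145907629 front z 0.1407517684821447
scene grip 79 -0.06702074013235787 0.20035615785164948
```

View pics/scene5.png

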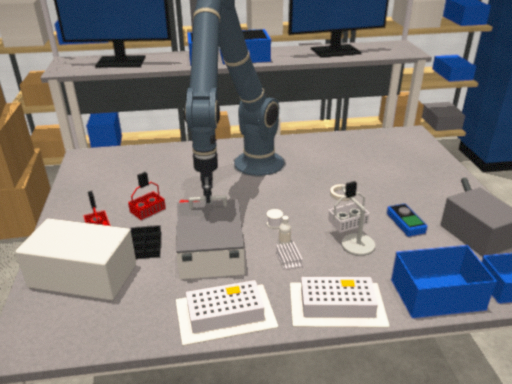

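The scene view shows the basket hanging on the hook at (348,215) and the lid held ajar at (208,205). The measured slope of 0.133 rad means about 29 mm open at the front.

```bash
python3 -c "
from bench import job_done
print(job_done())"
```

```text
the job is handed in; nothing more can be done
None
```

The basket hangs still and upright on the hook, and the lid came free of its seal gently and is held about 29 mm open at its front edge; I handed the job in at about 17 s and the bench gave no verdict.

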